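Shut the display case and hold its closing strip tucked under the lid

TASK

Gently lower the open lid of the parts display case until it is fully shut; then pick up the aluminium closing strip by its red grip rail, lay it on the ledge in front of the lid and tuck its long free edge about 20 mm under the overhanging front lip of the lid, centred along the lip and square to it, without lifting the lid. Finish while still holding the strip by the rail in the gripper, pressed flat and firmly (about 15 N) down on the ledge: do not let go. Leave the carton, the polish can and the chrome sleeve where they stand.

Things in the scene. Friction and masses are not known exactly. Their poses are not given: they have to be found in the camera images.
- case: Grey display case, fixed; open box behind a flat front ledge, 220 mm wide (y). Origin on the table, below the middle of the shut lid's front edge; +x points from the ledge to the hinge. Ledge: top 40 mm above the table, x = -95 to 30 mm, covered by a black mat. Box: x = 30 to 190 mm, walls 48 mm high.
- slot (a point): Middle of the slot's mouth: on the ledge top, case x = 0, y = 0, z = 40 mm. With the lid shut its lip overhangs the ledge from case x = 0 to 30 mm, leaving an 8.5 mm high slot, open to front and sides; the box wall closes it at x = 30 mm.
- lid (a joint): Lid angle in rad: 0 = shut (a hard stop, lid level), growing as the lid opens upward. It starts part open, between about 0.5 and 1.1. The hinge is stiff: the lid stays where it is left; about 2 to 4 N at the front edge moves it either way, no latch or spring.
- lid_lip (a point): Middle of the free front edge of the lid, on its upper (outer) face. The lid is a flat blue plate 185 x 220 x 8 mm with a yellow band along this free edge, and has no handle: push it down on its outer face near this edge. Shut, this point is 56.5 mm above the table.
- lid_hinge (a point): Middle of the lid's hinge line, which runs along the case's y axis at case x = 185 mm, 48.5 mm above the table, level with the lid's underside when shut.
- strip: Loose aluminium strip, about 0.22 kg, flat on the table: blade x = -25 to 65 mm, y = -80 to 80 mm, 4 mm thick; red upright grip rail on it, x = -5 to 5 mm, y = -55 to 55 mm, top 39 mm above the blade's underside. Origin on the underside below the rail's middle; +x points to the long free edge to tuck. Take the rail from above, fingers closing along the strip's x.
- strip_edge (a point): Middle of the strip's long free edge (the edge to be tucked), on the underside: strip x = 65, y = 0 mm.
- strip_edge_l (a point): Left (+y) corner of that edge, on the underside: strip x = 65, y = +80 mm.
- strip_edge_r (a point): Right (-y) corner of that edge, on the underside: strip x = 65, y = -80 mm.
- carton: Bystander: upright brown carton with a white band, 60 x 50 x 80 mm, origin at the centre of its underside.
- polish: Bystander: upright metal polish can, 48 mm across, 110 mm high, origin at the centre of its underside.
- sleeve: Bystander: upright chrome tube, 56 mm across, 70 mm high, origin at the centre of its underside.
Things that resemble listed ones, but are neither listed nor needed, are in the scene too. Leave any orange, turquoise or yellow look-alike of the strip alone.

How it is judged:
By the outcome, as a careful person would: the job done as asked, in the order asked, and still so for the second after the job is handed in, while the arm keeps its last pose, push and grip.
It also fails if it takes over 53 s, if anything falls off the work surface, if the arm or the gripper's body presses on something with over 40 N, if the wrist force passes 120 N, or if a joint passes its speed limit or range.

ROBOT

A 6-joint arm with a two-finger parallel gripper is mounted at the origin on the work surface. World frame = base frame: x ahead of the robot, y to its left, z up, the work surface at z = 0. Lengths are in m, angles in rad, forces in N, time in s.
With the tool pointing down it reaches from about 0.425 to 0.95 m from the base axis. Payload 3.5 kg.
Tool frame: the origin (TCP) lies between the finger pads; the fingertips stand 14 mm ahead of it and the grasp point (between the pads) lies 5 mm behind it (ctrl.tip_extent is the distance from the TCP to the fingertips, in m); x points along the fingers, z is the direction in which the jaws open and shut, and the axes are right-handed (so a half turn about x gives the same grasp; the last joint's range is limited). The gripper opens to 85 mm and grips with 20 to 120 N. Pads are 22 mm wide; open, the fingers measure 114 mm over their backs; the gripper's body (76 mm by 85 mm) begins 54 mm behind the grasp point. The pads swing forward as they close: fully open they stand 13 mm farther back than shut.
Start: joints at [-1.359, 0.286, 1.577, -0, 1.279, -0.15], TCP at [0.239, -0.631, 0.245] pointing down, gripper open.
Joint ranges: [-2.77, 2.77], [-0.9, 2.22], [0.21, 2.48], [-1.53, 4.67], [0.24, 2.81], [-2.84, 2.84]. Speed limits (rad/s): [2.79, 2.79, 3.14, 3.14, 3.14, 3.14].

INTERFACE

Orientations are given as a unit quaternion [x, y, z, w].
In Python, from plant import ctrl gives the robot as it stands.
- The arm moves only by the tool move_arm, never from a script. Its argument "commands" is one flat list of numbers, 4 for each row, row after row: the shift along the tool's x, y, z in units of 25 mm (1.0 is 25 mm), then the turn about the tool's x in units of 5 degrees (1.0 is 5 degrees). A call has 1 to 20 rows; each row shifts and turns the commanded pose from where the row before left it, along the tool's axes as they then stand; what a row does not reach is not made up. A row lasts 1/8 s, in which the tool goes at most 62.5 mm and 10.7 degrees, less where a joint would pass 70% of its speed; a pose out of reach is approached as far as the arm can. A call is refused whole if a number of a shift passes 1 or a number of a turn 1, either way. A call with a gripper value outside its range is refused whole. "jaw" is the finger opening in mm, from 0 to 85.4, set as the call begins (left out, the last holds). The fingers move at their own pace and stop on an object; "force" is the grip in N (left out, the last holds). Time passes only in rows, so rows that do not move let the fingers close. It gives the time, the measured TCP pose, the force and the opening at its end, in the units of the state.
- ctrl.get_state(): the state, without advancing time (a new reading comes with each control period).
- ctrl.read_camera(name): name is "scene" or "top" or "wrist"; returns the picture (400x640x3 uint8, red, green, blue); there is no depth.
- ctrl.get_calibration(name): a dict with "camera_matrix" (3x3 intrinsics, pixels), "camera_from_world" (4x4, takes a point from world to camera coordinates); the wrist camera has in their place "mount" (4x4, takes a point from camera to tool coordinates, whose origin is the TCP and whose axes are the tool frame's). Camera axes: x right, y down, z forward; pixel columns grow to the right and rows downward; lengths in m; the calibration is good to about 2 mm. A picture is of the moment at which its call begins: read the wrist's pose just before it. get_calibration takes no time and is no camera call.
- ctrl.sign_off(): hands the job in, once; it reports no verdict.
The state is a dict: "time": time; "qpos": joint angles; "dq": joint speeds; "joint_efforts": joint torques, N m; "eef_pos": TCP position; "tcp_rot": TCP orientation; "contact_force": force on the tool from outside, world axes, zero at the start; "wrist_torque": the same for the moment, N m; "opening": opening from 0.0 (shut) to 1.0 (fully open).
Only numpy, scipy, OpenCV 4.12 (cv2) and the standard library are available. Lean on these libraries where they do the work, as an engineer would, in place of code of your own. Each camera call takes 0.05 s, during which the arm holds its last target.

## Working session

There is one attempt and no reset: what is moved stays moved. The work goes in short steps, Python scripts to look and compute and a tool call to move; the robot and the scene stay as the last step left them, time stands still between calls to the robot, and variables do not carry over. Pictures are saved under pics/ and viewed, and the job is handed in when it is done.

Besides the shell and the picture viewer there is one more tool, called in YAML: its name, and indented under it one key for each argument. move_arm: Moves the arm, as the interface text tells. Its arguments: {"type":"object","properties":{"commands":{"type":"array"},"jaw":{"type":"number"},"force":{"type":"number"}},"required":["commands"]}

```bash
ls; mkdir -p pics
python3 - <<'E'
from plant import ctrl
import cv2, json
print(ctrl.get_state())
for n in ("scene","top","wrist"):
    im=ctrl.read_camera(n); cv2.imwrite(f"pics/{n}0.png",im[:,:,::-1]); print(n,ctrl.get_calibration(n))
E
```

```text
pics
{'time': 0.0, 'qpos': array([-1.35897669e+00,  2.87183638e-01,  1.57817276e+00,  1.86790367e-05,
        1.27860417e+00, -1.49959242e-01]), 'dq': array([ 0.00030415,  0.00034988,  0.00107103, -0.00080815, -0.00073488,
       -0.00030284]), 'joint_efforts': array([-1.57266353e-03, -4.05986774e+01, -2.92627949e+01, -1.86964189e-04,
        5.85495494e-03,  1.39592807e-06]), 'eef_pos': array([ 0.23883345, -0.63066875,  0.24393745]), 'tcp_rot': array([ 0.40246903,  0.5823985 , -0.40131304,  0.58118715]), 'contact_force': array([-0.09564765,  0.23932597,  0.00995272]), 'wrist_torque': array([ 0.03442376, -0.00802488, -0.00959856]), 'opening': 1.0010960812179959}
scene {'camera_matrix': array([[505.19793615,   0.        , 327.8593884 ],
       [  0.        , 505.19793615, 198.17302969],
       [  0.        ,   0.        ,   1.        ]]), 'camera_from_world': array([[ 0.55357833,  0.83277573, -0.00596838, -0.23317707],
       [ 0.60175735, -0.40494518, -0.68840939, -0.31478247],
       [-0.5757075 ,  0.377497  , -0.72529779,  1.91733524],
       [ 0.        ,  0.        ,  0.        ,
[... 386 characters left out ...]
      [ 2.01859980e-01, -1.78988168e-03, -9.79412755e-01,
         1.61681142e+00],
       [ 0.00000000e+00,  0.00000000e+00,  0.00000000e+00,
         1.00000000e+00]])}
wrist {'camera_matrix': array([[301.421735  ,   0.        , 318.07967527],
       [  0.        , 301.421735  , 201.40471106],
       [  0.        ,   0.        ,   1.        ]]), 'mount': array([[-7.00158880e-04, -2.81471488e-01,  9.59569336e-01,
        -1.29525522e-01],
       [ 6.65414456e-04, -9.59569490e-01, -2.81471048e-01,
         7.07065004e-02],
       [ 9.99999534e-01,  4.41436855e-04,  8.59146297e-04,
         6.02954137e-04],
       [ 0.00000000e+00,  0.00000000e+00,  0.00000000e+00,
         1.00000000e+00]])}
```

View pics/scene0.png

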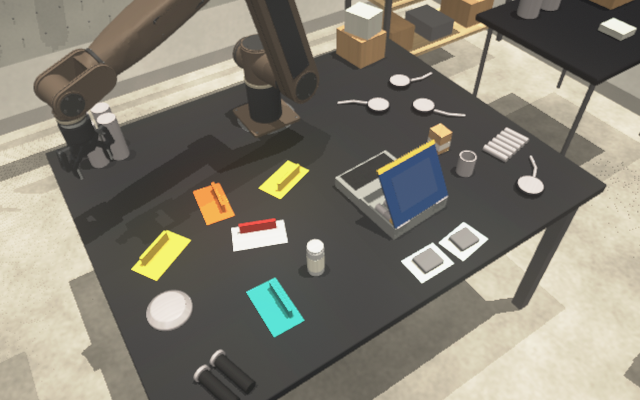

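View pics/top0.png

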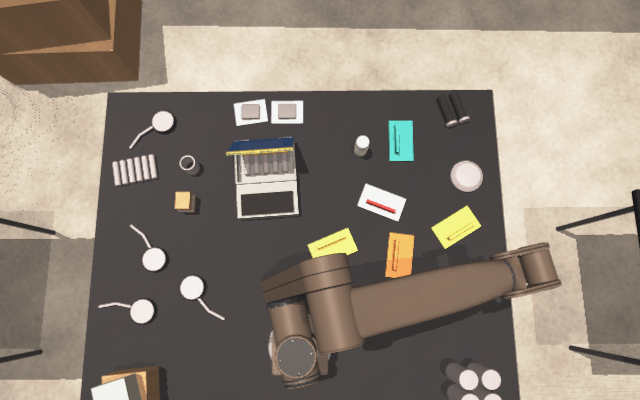

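View pics/wrist0.png

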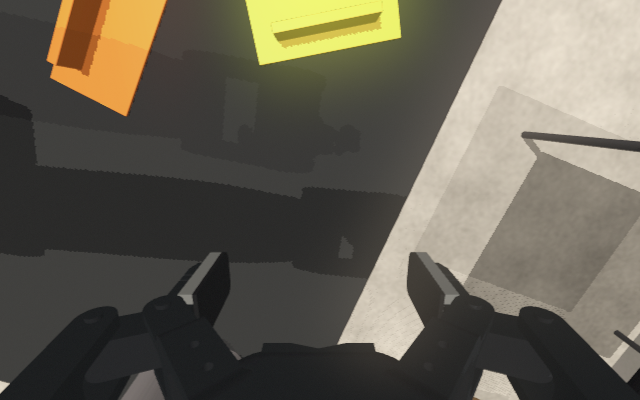

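The top view shows the red-railed aluminium strip at (382,203). The look-alikes are orange (399,255), yellow (332,243) and (456,227), and turquoise (401,141). The case is at (267,180), its ledge facing the robot and its lid open. By the description I choose (382,203), and I'll check it in a close crop.

Run:
```python
import cv2,numpy as np
t=cv2.imread("pics/top0.png"); s=cv2.imread("pics/scene0.png")
a=cv2.resize(t[130:225,225:310],None,fx=6,fy=6,interpolation=cv2.INTER_CUBIC)
b=cv2.resize(t[175:230,345:415],None,fx=6,fy=6,interpolation=cv2.INTER_CUBIC)
c=np.zeros((570,510,3),np.uint8)
cv2.imwrite("pics/c1.png",a); cv2.imwrite("pics/c2.png",b)
cv2.imwrite("pics/c3.png",cv2.resize(s[130:250,320:460],None,fx=5,fy=5,interpolation=cv2.INTER_CUBIC)[:600])
```

```text
(no output)
```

View pics/c1.png

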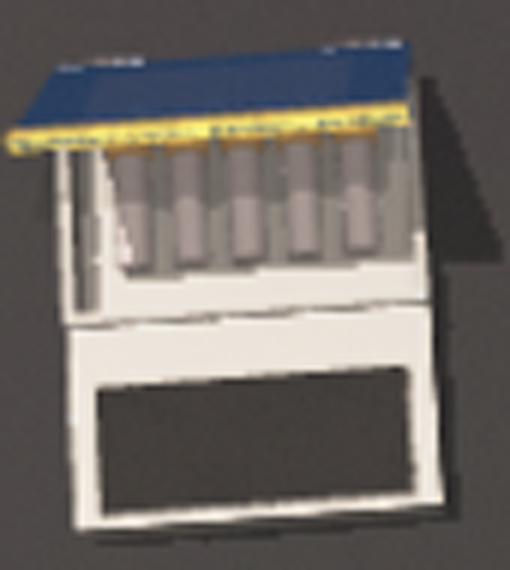

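View pics/c2.png

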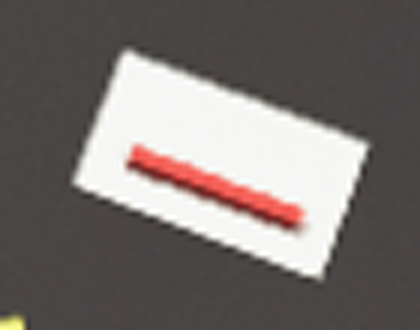

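View pics/c3.png

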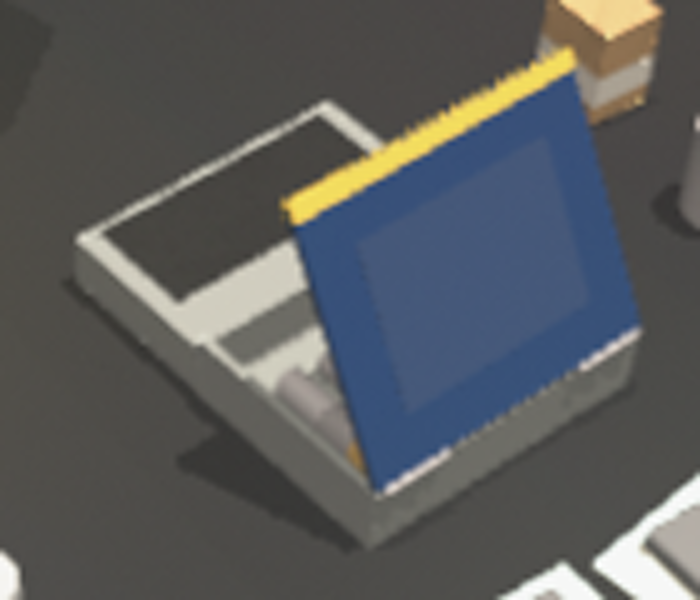

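The crop confirms the red rail on the pale blade. The wide side of the blade, and so the free edge, faces +x (up in the picture). Next I'll measure the coarse poses.

```bash
cat > h.py <<'E'
import numpy as np, cv2
from scipy.spatial.transform import Rotation as R
from plant import ctrl
def cam(n,st=None):
    c=ctrl.get_calibration(n); K=c["camera_matrix"]
    if n=="wrist":
        T=np.eye(4); T[:3,:3]=R.from_quat(st["tcp_rot"]).as_matrix(); T[:3,3]=st["eef_pos"]
        return K, T@c["mount"]
    return K, np.linalg.inv(c["camera_from_world"])
def ray(C,p):
    K,W=C; d=np.linalg.inv(K)@[p[0],p[1],1]; return W[:3,3], W[:3,:3]@d
def onz(C,p,z):
    o,d=ray(C,p); return o+d*(z-o[2])/d[2]
def tri(C1,p1,C2,p2):
    o1,d1=ray(C1,p1);o2,d2=ray(C2,p2)
    s=np.linalg.lstsq(np.c_[d1,-d2],o2-o1,rcond=None)[0]
    a,b=o1+d1*s[0],o2+d2*s[1]; return (a+b)/2,np.linalg.norm(a-b)
def proj(C,P):
    K,W=C; q=np.linalg.inv(W)@np.r_[P,1]; q=K@q[:3]; return q[:2]/q[2]
def shot(name,fn):
    st=ctrl.get_state(); im=ctrl.read_camera(name)[:,:,::-1].copy(); cv2.imwrite("pics/"+fn,im); 
    np.savez("pics/"+fn+".npz",eef_pos=st["eef_pos"],tcp_rot=st["tcp_rot"])
    return im,cam(name,st),st
E
python3 - <<'E'
from h import *
np.set_printoptions(precision=4,suppress=True)
T=cam("top");S=cam("scene"); print(T[1][:3,3],S[1][:3,3])
o=np.array([225,130]);os=np.array([320,130])
for n,p in dict(FL=(78,528),FR=(442,502),BL=(68,325),BR=(430,302)).items(): print(n,onz(T,o+np.array(p)/6,.04))
for n,p in dict(FL=(325,102),FR=(80,238)).items(): print("sc",n,onz(S,os+np.array(p)/5,.04))
for n,a,b in (("lipL",(8,140),(573,55)),("lipR",(410,112),(288,212)),("hL",(60,68),(638,330)),("hR",(403,45),(374,490))):
    print(n,tri(T,o+np.array(a)/6,S,os+np.array(b)/5))
t=cv2.imread("pics/top0.png")
hsv=cv2.cvtColor(t,cv2.COLOR_BGR2HSV)
m=np.zeros(t.shape[:2],np.uint8); m[175:230,345:415]=(hsv[175:230,345:415,2]>150)
c=max(cv2.findContours(m,0,1)[0],key=cv2.contourArea); r=cv2.minAreaRect(c)
b=cv2.boxPoints(r); print(b)
P=np.array([onz(T,p,.004) for p in b]);print(P, np.linalg.norm(P-np.roll(P,1,0),axis=1))
red=((hsv[...,0]<8)|(hsv[...,0]>172))&(hsv[...,1]>120)&(hsv[...,2]>120)
m2=np.zeros_like(m);m2[175:230,345:415]=red[175:230,345:415]
c=max(cv2.findContours(m2,0,1)[0],key=cv2.contourArea); b=cv2.boxPoints(cv2.minAreaRect(c));print([onz(T,p,.039) for p in b])
for n,p,z in(("polish",(361,143),.11),("carton",(184,200),.08),("sleeve",(188,163),.07)):print(n,onz(T,p,z))
E
```

```text
[ 0.1755 -0.066   1.6871] [ 1.4223 -0.6571  1.1725]
FL [0.4414 0.2192 0.04  ]
FR [0.4554 0.0017 0.04  ]
BL [0.566  0.2286 0.04  ]
BR [0.5787 0.0091 0.04  ]
sc FL [0.4455 0.2169 0.04  ]
sc FR [0.462  0.0046 0.04  ]
lipL (array([0.6341, 0.2372, 0.2026]), np.float64(0.0033479733419535503))
lipR (array([0.648 , 0.0143, 0.2042]), np.float64(0.0034717437761518045))
hL (array([0.7274, 0.2376, 0.0481]), np.float64(0.002269611569520514))
hR (array([0.7387, 0.0243, 0.0489]), np.float64(0.0029706842736253723))
[[356.2165 205.2371]
 [364.9536 182.5206]
 [406.5    198.5   ]
 [397.7628 221.2165]]
[[ 0.4914 -0.2089  0.004 ]
 [ 0.5771 -0.2435  0.004 ]
 [ 0.5152 -0.3954  0.004 ]
 [ 0.4307 -0.3595  0.004 ]] [0.1624 0.0925 0.164  0.0919]
[array([ 0.4979, -0.243 ,  0.039 ]), array([ 0.5072, -0.2468,  0.039 ]), array([ 0.468 , -0.3437,  0.039 ]), array([ 0.4587, -0.3398,  0.039 ])]
polish [ 0.6962 -0.2224  0.11  ]
carton [0.5006 0.4045 0.08  ]
sleeve [0.6387 0.3998 0.07  ]
```

```bash
cat >> h.py <<'E'
np.set_printoptions(precision=4,suppress=True)
def rep():
    s=ctrl.get_state(); M=R.from_quat(s["tcp_rot"]).as_matrix()
    print("t",round(s["time"],2),"p",s["eef_pos"],"x",M[:,0],"z",M[:,2],"yawz",np.degrees(np.arctan2(M[1,2],M[0,2])).round(2),"F",s["contact_force"],"op",round(float(s["opening"]),3),"q",s["qpos"]); return s,M
def delta(tgt,p=None,M=None):
    s=ctrl.get_state(); 
    if p is None:p=s["eef_pos"]
    if M is None:M=R.from_quat(s["tcp_rot"]).as_matrix()
    return M.T@(np.array(tgt)-p)/.025
CO=np.array([.5465,.118,0]);CY=.062
def case(x,y,z):
    c,s=np.cos(CY),np.sin(CY); return CO+np.array([c*x-s*y,s*x+c*y,z])
E
python3 - <<'E'
from h import *
s,M=rep(); print(M); print(ctrl.tip_extent)
print(case(.185,0,.0485),case(0,0,.0565))
E
```

```text
t 0.15 p [ 0.2388 -0.6308  0.2442] x [-0.0004  0.0019 -1.    ] z [ 0.3539 -0.9353 -0.0019] yawz -69.27 F [ 0.4041 -0.0489  0.2542] op 1.001 q [-1.359   0.2871  1.5779 -0.      1.2786 -0.15  ]
[[-0.0004  0.9353  0.3539]
 [ 0.0019  0.3539 -0.9353]
 [-1.      0.0003 -0.0019]]
0.014
[0.7311 0.1295 0.0485] [0.5465 0.118  0.0565]
```

```bash
cat >> h.py <<'E'
def plan(tgt,yaw=None,n=10,p=None,M=None,dp=2):
    "constant row over n rows that reaches tgt / z-yaw(deg), predicted end printed"
    s=ctrl.get_state()
    if p is None:p=s["eef_pos"]
    if M is None:M=R.from_quat(s["tcp_rot"]).as_matrix()
    y0=np.degrees(np.arctan2(M[1,2],M[0,2]))
    t=0 if yaw is None else np.round(-((yaw-y0+180)%360-180)/5/n,dp)
    A=np.zeros((3,3));Mi=M.copy();st=R.from_euler('x',t*5,degrees=True).as_matrix()
    for i in range(n): A+=Mi*.025; Mi=Mi@st
    v=np.round(np.linalg.solve(A,np.array(tgt)-p),dp)
    e=p+A@v; print("n",n,"row",v,t,"-> end",e,"yaw",np.degrees(np.arctan2(Mi[1,2],Mi[0,2])).round(2)); return e,Mi
E
python3 - <<'E'
from h import *
plan([.484,-.294,.25],-22,18)
E
```

```text
n 18 row [-0.01  0.94 -0.18] -0.53 -> end [ 0.4842 -0.2919  0.2492] yaw -21.57
```

move_arm:
  commands: [-0.01,0.94,-0.18,-0.53,-0.01,0.94,-0.18,-0.53,-0.01,0.94,-0.18,-0.53,-0.01,0.94,-0.18,-0.53,-0.01,0.94,-0.18,-0.53,-0.01,0.94,-0.18,-0.53,-0.01,0.94,-0.18,-0.53,-0.01,0.94,-0.18,-0.53,-0.01,0.94,-0.18,-0.53,-0.01,0.94,-0.18,-0.53,-0.01,0.94,-0.18,-0.53,-0.01,0.94,-0.18,-0.53,-0.01,0.94,-0.18,-0.53,-0.01,0.94,-0.18,-0.53,-0.01,0.94,-0.18,-0.53,-0.01,0.94,-0.18,-0.53,-0.01,0.94,-0.18,-0.53,-0.01,0.94,-0.18,-0.53,0,0,0,0,0,0,0,0]

```text
time: 2.65
eef_pos: [0.4844, -0.2924, 0.25]
tcp_rot: [0.132, 0.695, -0.132, 0.695]
contact_force: [-0.2, 0.7, 0.2]
opening: 1.001
```

Run:
```python
from h import *
rep(); shot("wrist","w1.png")
```

```text
t 2.65 p [ 0.4844 -0.2924  0.25  ] x [ 0.0001 -0.0006 -1.    ] z [ 0.9301 -0.3673  0.0003] yawz -21.55 F [-0.1574  0.683   0.1859] op 1.001 q [-0.7222  0.0427  1.8443 -0.0004  1.2541 -0.346 ]
```

View pics/w1.png

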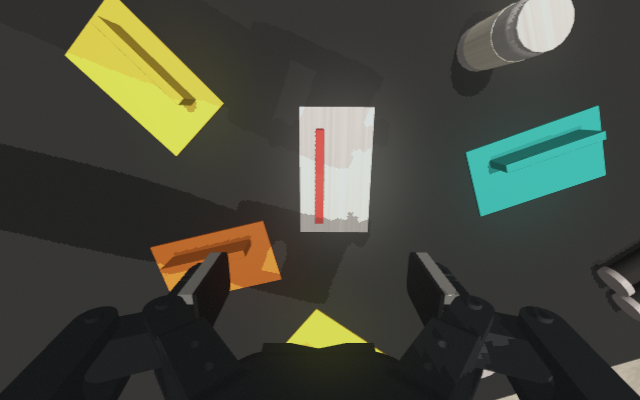

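The wrist view shows the pale strip with its red rail at (320,175). The free edge is on the right, at column 370. I'll measure it.

```bash
cat >> h.py <<'E'
def load(fn,name="wrist"):
    d=np.load("pics/"+fn+".npz"); return cv2.imread("pics/"+fn),cam(name,d)
E
python3 - <<'E'
from h import *
im,C=load("w1.png"); h=cv2.cvtColor(im,cv2.COLOR_BGR2HSV)
red=(((h[...,0]<8)|(h[...,0]>172))&(h[...,1]>130)&(h[...,2]>100)).astype(np.uint8); red[240:]=0
c=max(cv2.findContours(red,0,1)[0],key=cv2.contourArea); r=cv2.minAreaRect(c); print(r)
x,y,w,hh=cv2.boundingRect(c)
# blade
m=np.zeros_like(red); sub=h[95:245,285:390]; m[95:245,285:390]=((sub[...,2]>100)).astype(np.uint8)
m|=red
c2=max(cv2.findContours(m,0,1)[0],key=cv2.contourArea); b=cv2.approxPolyDP(c2,5,True)[:,0]; print(b)
for p in b: print(p,onz(C,p,.004))
for p in ((x+w/2,y),(x+w/2,y+hh)): print("rail",p,onz(C,p,.039))
bb=cv2.boxPoints(r)
P=np.array([onz(C,p,.039) for p in bb]);print(P,P.mean(0))
E
```

```text
((319.5, 175.5), (93.0, 7.0), 90.0)
[[299 106]
 [300 231]
 [367 231]
 [374 107]]
[299 106] [ 0.4921 -0.2115  0.004 ]
[300 231] [ 0.4323 -0.3592  0.004 ]
[367 231] [ 0.5156 -0.3921  0.004 ]
[374 107] [ 0.5746 -0.2452  0.004 ]
rail (320.0, 129) [ 0.506  -0.2436  0.039 ]
rail (320.0, 223) [ 0.4658 -0.3461  0.039 ]
[[ 0.5019 -0.242   0.039 ]
 [ 0.5091 -0.2448  0.039 ]
 [ 0.4696 -0.3462  0.039 ]
 [ 0.4618 -0.3432  0.039 ]] [ 0.4856 -0.2941  0.039 ]
```

Run:
```python
from h import *
plan([.666,.127,.26],None,19)
```

```text
n 19 row [-0.02  0.96  0.03] 0 -> end [0.6653 0.126  0.2592] yaw -21.59
```

move_arm:
  commands: [-0.02,0.96,0.03,0,-0.02,0.96,0.03,0,-0.02,0.96,0.03,0,-0.02,0.96,0.03,0,-0.02,0.96,0.03,0,-0.02,0.96,0.03,0,-0.02,0.96,0.03,0,-0.02,0.96,0.03,0,-0.02,0.96,0.03,0,-0.02,0.96,0.03,0,-0.02,0.96,0.03,0,-0.02,0.96,0.03,0,-0.02,0.96,0.03,0,-0.02,0.96,0.03,0,-0.02,0.96,0.03,0,-0.02,0.96,0.03,0,-0.02,0.96,0.03,0,-0.02,0.96,0.03,0,-0.02,0.96,0.03,0,0,0,0,0]
  jaw: 0
  force: 60

```text
time: 5.2
eef_pos: [0.6657, 0.1284, 0.2592]
tcp_rot: [0.132, 0.695, -0.131, 0.695]
contact_force: [-0.4, -0.8, -1.0]
opening: 0.001
```

Run:
```python
from h import *
rep(); print(ctrl.tip_extent); shot("wrist","w2.png"); shot("scene","s2.png")
```

```text
t 5.2 p [0.6657 0.1284 0.2592] x [-0.      0.0001 -1.    ] z [ 0.9308 -0.3655 -0.    ] yawz -21.44 F [-0.4467 -0.8406 -0.9785] op 0.001 q [0.0412 0.283  1.5552 0.0001 1.3033 0.4153]
0.014
```

View pics/w2.png

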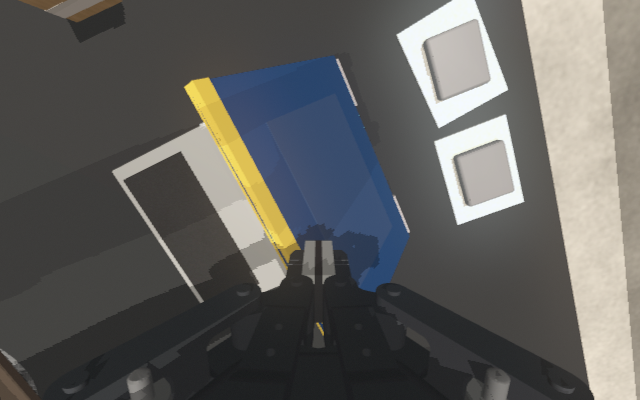

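View pics/s2.png

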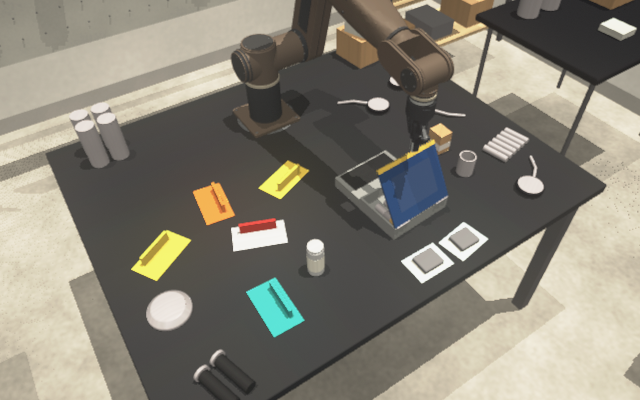

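The wrist view has the closed fingertips at (318,260), on the blue outer face just behind the yellow band, whose end shows at (290,255). Next I'll plan the arc about the hinge.

Run:
```python
from h import *
s,M=rep(); p=s["eef_pos"]
hx=.732
xs=np.array([np.cos(CY),np.sin(CY),0])
h0=np.array([hx,.130,.0485])
for th in (1.05,.9,.75,.6,.45,.3,.15,.05,0):
    t=h0+xs*(-.17*np.cos(th)+.008*np.sin(th)+.009)+np.array([0,0,.17*np.sin(th)+.008*np.cos(th)+.014])
    n=max(2,int(np.ceil(np.linalg.norm(t-p)/.006)))
    print(th,t,end=" "); p,M=plan(t,None,n,p,M)
```

```text
t 5.3 p [0.6652 0.1268 0.2591] x [-0.0005 -0.0005 -1.    ] z [ 0.9302 -0.367  -0.0003] yawz -21.53 F [-0.5014 -0.4038 -0.8629] op -0.002 q [ 0.0389  0.2817  1.557  -0.0005  1.3034  0.4148]
1.05 [0.6635 0.1257 0.2139] n 8 row [ 0.23 -0.01 -0.01] 0 -> end [0.6626 0.1256 0.2131] yaw -21.53
0.9 [0.6418 0.1244 0.2006] n 5 row [ 0.1  -0.07 -0.15] 0 -> end [0.642  0.1243 0.2006] yaw -21.53
0.75 [0.6223 0.1232 0.1842] n 5 row [ 0.13 -0.07 -0.14] 0 -> end [0.6225 0.1226 0.1844] yaw -21.53
0.6 [0.6055 0.1221 0.1651] n 5 row [ 0.15 -0.05 -0.13] 0 -> end [0.605  0.1228 0.1656] yaw -21.53
0.45 [0.5917 0.1213 0.1436] n 5 row [ 0.18 -0.05 -0.1 ] 0 -> end [0.5911 0.1215 0.1431] yaw -21.53
0.3 [0.5812 0.1206 0.1204] n 5 row [ 0.18 -0.04 -0.07] 0 -> end [0.5811 0.1201 0.1207] yaw -21.53
0.15 [0.5744 0.1202 0.0958] n 5 row [ 0.2  -0.02 -0.05] 0 -> end [0.5744 0.12   0.0957] yaw -21.53
0.05 [0.5719 0.1201 0.079 ] n 3 row [ 0.22 -0.01 -0.03] 0 -> end [0.572  0.1201 0.0792] yaw -21.53
0 [0.5713 0.12   0.0705] n 2 row [ 0.17 -0.01 -0.01] 0 -> end [0.5714 0.1199 0.0707] yaw -21.53
```

move_arm:
  commands: [0.23,-0.01,-0.01,0,0.23,-0.01,-0.01,0,0.23,-0.01,-0.01,0,0.23,-0.01,-0.01,0,0.23,-0.01,-0.01,0,0.23,-0.01,-0.01,0,0.23,-0.01,-0.01,0,0.23,-0.01,-0.01,0,0.1,-0.07,-0.15,0,0.1,-0.07,-0.15,0,0.1,-0.07,-0.15,0,0.1,-0.07,-0.15,0,0.1,-0.07,-0.15,0]

```text
time: 6.92
eef_pos: [0.6418, 0.124, 0.2009]
tcp_rot: [0.132, 0.694, -0.132, 0.695]
contact_force: [1.4, -0.2, -0.5]
opening: 0.002
```

Run:
```python
from h import *
rep(); shot("scene","s3.png"); im=cv2.imread("pics/s3.png"); cv2.imwrite("pics/s3c.png",cv2.resize(im[80:250,320:500],None,fx=3,fy=3,interpolation=cv2.INTER_CUBIC))
```

```text
t 6.92 p [0.6418 0.124  0.2009] x [ 0.0005 -0.     -1.    ] z [ 0.93   -0.3676  0.0005] yawz -21.57 F [ 1.3763 -0.1533 -0.5276] op 0.002 q [ 0.0359  0.277   1.6714 -0.      1.1927  0.4124]
```

View pics/s3c.png

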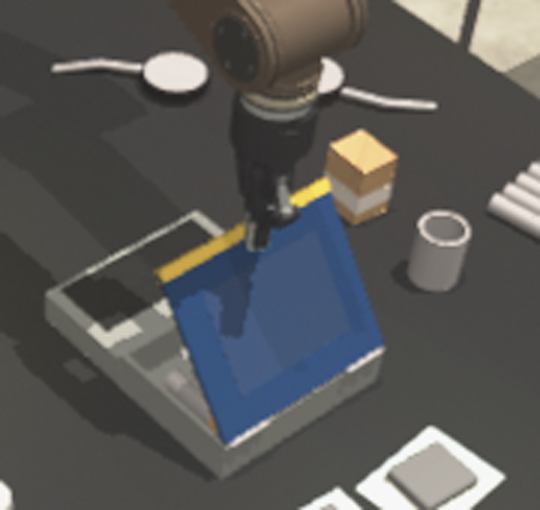

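The fingertips are on the blue face just behind the band (crop (255,240)), and the lid is moving down. I'll continue along the arc.

move_arm:
  commands: [0.13,-0.07,-0.14,0,0.13,-0.07,-0.14,0,0.13,-0.07,-0.14,0,0.13,-0.07,-0.14,0,0.13,-0.07,-0.14,0,0.15,-0.05,-0.13,0,0.15,-0.05,-0.13,0,0.15,-0.05,-0.13,0,0.15,-0.05,-0.13,0,0.15,-0.05,-0.13,0,0.18,-0.05,-0.1,0,0.18,-0.05,-0.1,0,0.18,-0.05,-0.1,0,0.18,-0.05,-0.1,0,0.18,-0.05,-0.1,0]

```text
time: 8.85
eef_pos: [0.5909, 0.1214, 0.1429]
tcp_rot: [0.132, 0.695, -0.132, 0.695]
contact_force: [-0.0, -0.1, 1.9]
opening: 0.003
```

Run:
```python
from h import *
rep(); shot("scene","s4.png"); im=cv2.imread("pics/s4.png"); cv2.imwrite("pics/s4c.png",cv2.resize(im[80:250,320:500],None,fx=3,fy=3,interpolation=cv2.INTER_CUBIC))
```

```text
t 8.85 p [0.5909 0.1214 0.1429] x [-0.0001  0.0003 -1.    ] z [ 0.9299 -0.3677 -0.0003] yawz -21.57 F [-0.0254 -0.0607  1.8942] op 0.003 q [0.0345 0.2335 1.8383 0.0004 1.07   0.4109]
```

View pics/s4c.png

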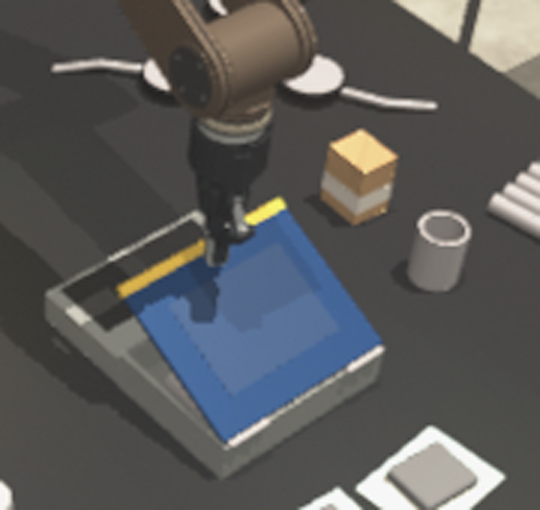

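The lid is following, at about 0.45 rad, with the tip at (212,255) just behind the band. I'll go on to shut.

move_arm:
  commands: [0.18,-0.04,-0.07,0,0.18,-0.04,-0.07,0,0.18,-0.04,-0.07,0,0.18,-0.04,-0.07,0,0.18,-0.04,-0.07,0,0.2,-0.02,-0.05,0,0.2,-0.02,-0.05,0,0.2,-0.02,-0.05,0,0.2,-0.02,-0.05,0,0.2,-0.02,-0.05,0,0.2,-0.01,-0.03,0,0.2,-0.01,-0.03,0,0.15,-0.01,-0.03,0,0.1,0,0,0,0.1,0,0,0]

```text
time: 10.78
eef_pos: [0.5719, 0.12, 0.0769]
tcp_rot: [0.132, 0.695, -0.132, 0.694]
contact_force: [-0.1, -0.7, 1.3]
opening: -0.003
```

Run:
```python
from h import *
rep()
```

```text
t 10.78 p [0.5719 0.12   0.0769] x [-0.0006  0.0001 -1.    ] z [ 0.93   -0.3676 -0.0006] yawz -21.57 F [-0.0657 -0.7245  1.3006] op -0.003 q [0.0333 0.2853 1.9139 0.0001 0.943  0.4097]
```

move_arm:
  commands: [0.1,0,0,0,0.08,0,0,0,0.05,0,0,0,0,0,0,0]

```text
time: 11.28
eef_pos: [0.5721, 0.12, 0.0712]
tcp_rot: [0.132, 0.695, -0.132, 0.695]
contact_force: [0.7, 0.6, 0.9]
opening: -0.001
```

move_arm:
  commands: [0.04,0,0,0,0.04,0,0,0,0,0,0,0]

```text
time: 11.65
eef_pos: [0.5723, 0.12, 0.0705]
tcp_rot: [0.132, 0.695, -0.132, 0.695]
contact_force: [-2.9, -0.4, 5.9]
opening: 0.004
```

move_arm:
  commands: [0.04,0,0,0,0,0,0,0]

```text
time: 11.9
eef_pos: [0.5723, 0.12, 0.0705]
tcp_rot: [0.132, 0.695, -0.132, 0.694]
contact_force: [-5.1, -0.3, 11.4]
opening: -0.005
```

The lid is on its hard stop: the tip is at z = 0.0565 and the force rises with no further travel. I'll lift and look.

move_arm:
  commands: [-0.5,0,0,0,-0.9,0,0,0,-0.9,0,-0.2,0,-0.9,0,-0.4,0,-0.9,-0.2,-0.5,0,-0.9,-0.4,-0.5,0,0,-0.4,-0.4,0,0,0,0,0,0,0,0,0]

```text
time: 13.02
eef_pos: [0.516, 0.115, 0.1921]
tcp_rot: [0.132, 0.695, -0.133, 0.694]
contact_force: [-0.4, 0.4, -0.5]
opening: 0.0
```

Run:
```python
from h import *
rep(); shot("wrist","w5.png"); shot("top","t5.png");im=cv2.imread("pics/t5.png"); cv2.imwrite("pics/t5c.png",cv2.resize(im[110:240,200:420],None,fx=3.5,fy=3.5,interpolation=cv2.INTER_CUBIC))
```

```text
t 13.03 p [0.516  0.115  0.1921] x [-0.0016  0.     -1.    ] z [ 0.9298 -0.3679 -0.0015] yawz -21.59 F [-0.422   0.4114 -0.4503] op 0.0 q [0.0272 0.0152 1.9825 0.0001 1.1455 0.404 ]
```

View pics/w5.png

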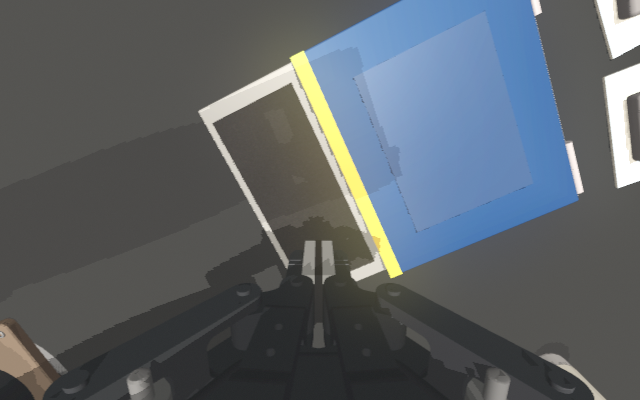

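View pics/t5c.png

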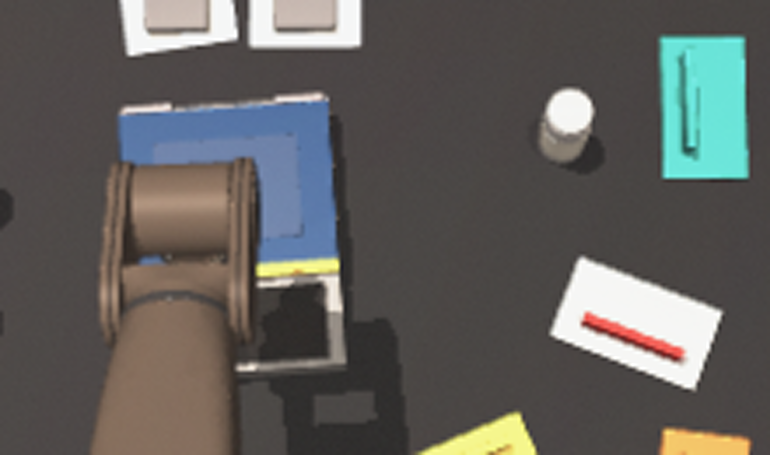

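The wrist view shows the lid shut. The yellow band runs from (298,55) to (396,276) with the empty black ledge to its left. I'll fit the lip.

Run:
```python
from h import *
im,C=load("w5.png"); h=cv2.cvtColor(im,cv2.COLOR_BGR2HSV)
m=((h[...,0]>22)&(h[...,0]<36)&(h[...,1]>120)&(h[...,2]>120)).astype(np.uint8)
c=max(cv2.findContours(m,0,1)[0],key=cv2.contourArea); b=cv2.boxPoints(cv2.minAreaRect(c)); print(b)
print("approx",cv2.approxPolyDP(c,4,True)[:,0].tolist())
P=np.array([onz(C,p,.0565) for p in b]); print(P,np.linalg.norm(P-np.roll(P,1,0),axis=1))
# left edge fit per row
E=[]
for y in range(70,265):
    xs=np.where(m[y,250:420])[0]
    if len(xs): E.append(onz(C,(250+xs[0],y+.5),.0565))
E=np.array(E); k=np.polyfit(E[:,1],E[:,0],1); res=E[:,0]-np.polyval(k,E[:,1]); print("yaw",-np.arctan(k[0]),"x@y=.118",np.polyval(k,.118),"rms",res.std())
print("cam",C[1][:3,3])
# ledge outer front corner
for p in ((200,113),(297,64)): print(onz(C,p,.04))
# hinge corners of lid
```

```text
[[327.6289 139.1649]
 [339.3196 133.9691]
 [366.3711 194.8351]
 [354.6804 200.0309]]
approx [[328, 139], [355, 198], [366, 195], [344, 145]]
[[0.5413 0.1573 0.0565]
 [0.5522 0.1577 0.0565]
 [0.5563 0.0978 0.0565]
 [0.5447 0.097  0.0565]] [0.0603 0.0109 0.06   0.0116]
yaw 0.07070176278933736 x@y=.118 0.5442768177315609 rms 0.0009695225542332832
cam [0.5418 0.1809 0.3216]
[0.4431 0.2194 0.04  ]
[0.5396 0.2247 0.04  ]
```

Run:
```python
from h import *
im,C=load("w5.png"); h=cv2.cvtColor(im,cv2.COLOR_BGR2HSV)
print(im[80,303],im[260,388],im[160,343], h[80,303],h[260,388])
m=((h[...,0]>18)&(h[...,0]<45)&(h[...,1]>90)&(h[...,2]>150)).astype(np.uint8); 
m=cv2.morphologyEx(m,cv2.MORPH_CLOSE,np.ones((5,5)))
c=max(cv2.findContours(m,0,1)[0],key=cv2.contourArea); 
print("approx",cv2.approxPolyDP(c,5,True)[:,0].tolist())
b=cv2.boxPoints(cv2.minAreaRect(c))
P=np.array([onz(C,p,.0565) for p in b]); print(b,P,np.linalg.norm(P-np.roll(P,1,0),axis=1),P.mean(0))
E=[]
for y in range(70,265):
    xs=np.where(m[y,250:420])[0]
    if len(xs): E.append(onz(C,(250+xs[0],y+.5),.0565))
E=np.array(E); k=np.polyfit(E[:,1],E[:,0],1); res=E[:,0]-np.polyval(k,E[:,1]); print("yaw",-np.arctan(k[0]),"x@y=.118",np.polyval(k,.118),"rms",res.std())
```

```text
[147 255 255] [132 255 255] [130 251 255] [ 30 108 255] [ 30 123 255]
approx [[301, 51], [290, 60], [389, 276], [401, 274]]
[[288.4806  56.6082]
 [302.6657  50.2538]
 [402.579  273.2926]
 [388.3939 279.6471]] [[0.5355 0.2296 0.0565]
 [0.5478 0.2297 0.0565]
 [0.5634 0.0088 0.0565]
 [0.5482 0.0071 0.0565]] [0.2229 0.0124 0.2215 0.0153] [0.5487 0.1188 0.0565]
yaw 0.0693260207599442 x@y=.118 0.5436519860441823 rms 0.0002529118817159083
```

Run:
```python
from h import *
e,M=plan([.4857,-.2943,.14],-21.8,19)
```

```text
n 19 row [ 0.11 -0.83  0.26] 0.0 -> end [ 0.4861 -0.297   0.1401] yaw -21.58
```

move_arm:
  commands: [0.11,-0.83,0.26,0.04,0.11,-0.83,0.26,0,0.11,-0.83,0.26,0,0.11,-0.83,0.26,0,0.11,-0.83,0.26,0,0.11,-0.83,0.26,0,0.11,-0.83,0.26,0,0.11,-0.83,0.26,0,0.11,-0.83,0.26,0,0.11,-0.83,0.26,0,0.11,-0.83,0.26,0,0.11,-0.83,0.26,0,0.11,-0.83,0.26,0,0.11,-0.83,0.26,0,0.11,-0.83,0.26,0,0.11,-0.83,0.26,0,0.11,-0.83,0.26,0,0.11,-0.83,0.26,0,0.11,-0.7,0.26,0,0,0,0,0]
  jaw: 60

```text
time: 15.62
eef_pos: [0.4859, -0.2951, 0.1408]
tcp_rot: [0.134, 0.694, -0.134, 0.694]
contact_force: [-0.5, 0.8, 0.1]
opening: 0.702
```

Run:
```python
from h import *
rep(); im,C,st=shot("wrist","w6.png"); h=cv2.cvtColor(im,cv2.COLOR_BGR2HSV)
red=(((h[...,0]<8)|(h[...,0]>172))&(h[...,1]>130)&(h[...,2]>100)).astype(np.uint8)
c=max(cv2.findContours(red,0,1)[0],key=cv2.contourArea); r=cv2.minAreaRect(c); print(r,cv2.boundingRect(c))
P=np.array([onz(C,p,.039) for p in cv2.boxPoints(r)]);print(P,P.mean(0))
```

```text
t 15.62 p [ 0.4859 -0.2951  0.1408] x [-0.0002  0.0003 -1.    ] z [ 0.928  -0.3726 -0.0003] yawz -21.88 F [-0.5222  0.8403  0.119 ] op 0.702 q [-0.7242  0.164   1.9246  0.0001  1.0534 -0.3425]
((316.4999694824219, 198.99996948242188), (131.99996948242188, 10.999998092651367), 90.0) (311, 133, 12, 133)
[[ 0.5018 -0.2411  0.039 ]
 [ 0.5094 -0.2442  0.039 ]
 [ 0.4689 -0.3464  0.039 ]
 [ 0.4602 -0.3429  0.039 ]] [ 0.485  -0.2937  0.039 ]
```

View pics/w6.png

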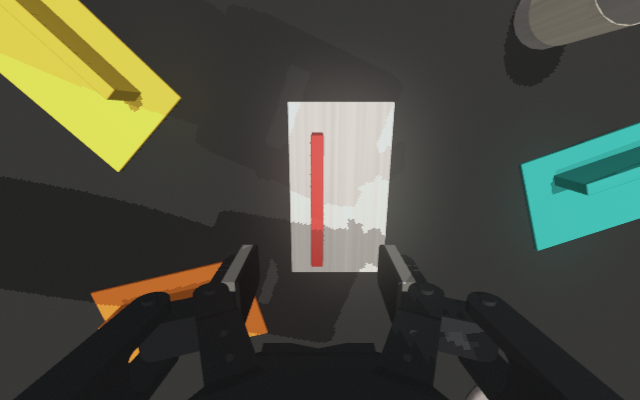

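The rail is centred between the fingers, at (316,199). I'll descend and grasp.

move_arm:
  commands: [0.6,0.04,0,0,0.7,0,0,0,0.7,0,0,0,0.7,0,0,0,0.6,0,0,0,0.5,0,0,0,0.4,0,0,0,0.3,0,0,0,0.2,0,0,0,0,0,0,0]

```text
time: 16.92
eef_pos: [0.4864, -0.2928, 0.0234]
tcp_rot: [0.134, 0.694, -0.134, 0.694]
contact_force: [-0.0, -0.8, -0.7]
opening: 0.704
```

move_arm:
  commands: [0,0,0,0,0,0,0,0,0,0,0,0,0,0,0,0,0,0,0,0,0,0,0,0]
  jaw: 0
  force: 90

```text
time: 17.68
eef_pos: [0.4868, -0.2931, 0.0241]
tcp_rot: [0.133, 0.694, -0.134, 0.695]
contact_force: [-0.2, -0.2, 4.1]
opening: 0.098
```

Run:
```python
from h import *
rep()
```

```text
t 17.68 p [ 0.4868 -0.2931  0.0241] x [ 0.0007 -0.0006 -1.    ] z [ 0.9287 -0.3709  0.0008] yawz -21.77 F [-0.1939 -0.162   4.0518] op 0.098 q [-0.7205  0.3396  1.9647  0.      0.8364 -0.3406]
```

move_arm:
  commands: [-0.2,0,0,0,-0.5,0,0,0,-0.8,0,0,0,-0.9,0,0,0,-0.9,0,0,0,-0.5,0,0,0,0,0,0,0]

```text
time: 18.55
eef_pos: [0.4872, -0.2934, 0.1203]
tcp_rot: [0.133, 0.693, -0.134, 0.695]
contact_force: [-0.1, -0.4, -2.2]
opening: 0.098
```

```bash
sed -i 's/^CO=.*/CO=np.array([.5440,.1182,0]);CY=.0693/' h.py
python3 - <<'E'
from h import *
rep(); shot("wrist","w7.png")
print(case(-.095,0,.13))
plan(case(-.095,0,.13),3.97,19)
E
```

```text
t 18.55 p [ 0.4872 -0.2934  0.1203] x [ 0.0024 -0.0021 -1.    ] z [ 0.9287 -0.3709  0.003 ] yawz -21.77 F [-0.1076 -0.4454 -2.1607] op 0.098 q [-0.7205  0.1898  1.9371 -0.      1.0115 -0.3406]
[0.4492 0.1116 0.13  ]
n 19 row [-0.02  0.83 -0.22] -0.27 -> end [0.4497 0.1099 0.1283] yaw 3.88
```

View pics/w7.png

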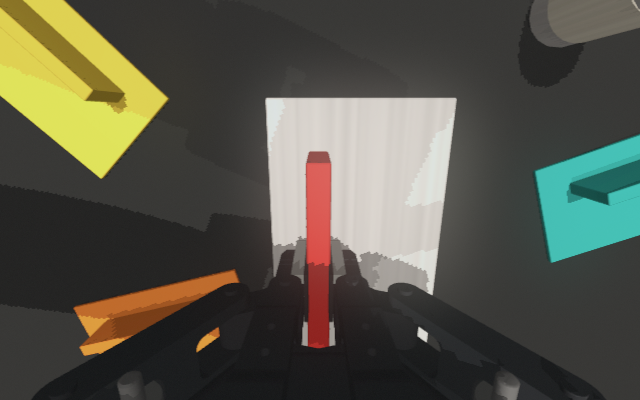

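The strip is held and square in the gripper, with the rail at (318,250), the blade's far edge level, and 2.2 N hanging. I'll carry it to the ledge front.

move_arm:
  commands: [-0.02,0.83,-0.22,-0.27,-0.02,0.83,-0.22,-0.27,-0.02,0.83,-0.22,-0.27,-0.02,0.83,-0.22,-0.27,-0.02,0.83,-0.22,-0.27,-0.02,0.83,-0.22,-0.27,-0.02,0.83,-0.22,-0.27,-0.02,0.83,-0.22,-0.27,-0.02,0.83,-0.22,-0.27,-0.02,0.83,-0.22,-0.27,-0.02,0.83,-0.22,-0.27,-0.02,0.83,-0.22,-0.27,-0.02,0.83,-0.22,-0.27,-0.02,0.83,-0.22,-0.27,-0.02,0.83,-0.22,-0.27,-0.02,0.83,-0.22,-0.27,-0.02,0.83,-0.22,-0.27,-0.02,0.83,-0.22,-0.27,-0.02,0.83,-0.22,-0.27,0,0,0,0]

```text
time: 21.1
eef_pos: [0.4489, 0.1113, 0.1281]
tcp_rot: [-0.025, 0.707, 0.025, 0.707]
contact_force: [-0.0, -0.9, -1.4]
opening: 0.103
```

Run:
```python
from h import *
rep(); shot("wrist","w8.png")
```

```text
t 21.1 p [0.4489 0.1113 0.1281] x [-0.  0. -1.] z [ 0.9975  0.0705 -0.    ] yawz 4.04 F [-0.0459 -0.9147 -1.3673] op 0.103 q [ 0.023  -0.0549  2.1808  0.      1.0157 -0.0475]
```

View pics/w8.png

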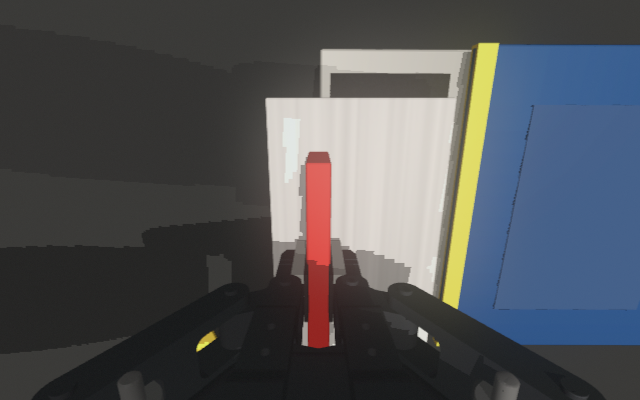

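The strip hangs over the ledge with its free edge (column 456→432) in front of the yellow lip (columns 475→442). I'll measure both in this one picture.

```bash
cat > rel.py <<'E'
from h import *
import sys
def lip(im,C,r0,r1):
    h=cv2.cvtColor(im,cv2.COLOR_BGR2HSV)
    m=((h[...,0]>18)&(h[...,0]<45)&(h[...,1]>90)&(h[...,2]>130)).astype(np.uint8); m[:,:430]=0
    m=cv2.morphologyEx(m,cv2.MORPH_CLOSE,np.ones((5,5)))
    c=max(cv2.findContours(m,0,1)[0],key=cv2.contourArea)
    print("band",cv2.approxPolyDP(c,4,True)[:,0].tolist())
    E=np.array([onz(C,(np.where(m[y])[0][0],y+.5),.0565) for y in range(r0,r1) if m[y].any()])
    k=np.polyfit(E[:,1],E[:,0],1); print("lip: yaw",-np.arctan(k[0]),"x@.118",np.polyval(k,.118),"rms",(E[:,0]-np.polyval(k,E[:,1])).std())
    # band outer +y end
    ys=np.where(m[:,470:495].any(1))[0]; print("band +y end",onz(C,(488,ys[0]),.0565)); return k
E
python3 - <<'E'
from rel import *
im,C=load("w8.png"); k=lip(im,C,60,290)
g=cv2.cvtColor(im,cv2.COLOR_BGR2GRAY).astype(float)
d=np.load("pics/w8.png.npz"); z=d["eef_pos"][2]-.0241+.004
M=R.from_quat(d["tcp_rot"]).as_matrix()
# gradients: left edge rows 110-200, right edge rows 110-230 vs, far edge cols 340-440
def edge(rows,c0,c1,sgn):
    out=[]
    for y in rows:
        s=sgn*np.gradient(cv2.GaussianBlur(g[y:y+1],(5,1),0)[0])[c0:c1]; out.append((c0+s.argmax()+.5,y+.5))
    return np.array(out)
L=edge(range(115,230),255,290,1)
T=[]
for x in list(range(275,300))+list(range(340,440)):
    s=np.gradient(cv2.GaussianBlur(g[:,x:x+1],(1,5),0)[:,0])[90:106]; T.append((x+.5,90+s.argmax()+.5))
T=np.array(T)
for nm,A in(("L",L),("T",T)):
    P=np.array([M.T@(onz(C,p,z)-d["eef_pos"]) for p in A]); print(nm,np.median(P,0),P[:3].mean(0),P[-3:].mean(0))
for p in((266,98),(456,98),(432,290),(273,270)): print(p,M.T@(onz(C,p,z)-d["eef_pos"]))
cv2.imwrite("pics/w8c.png",cv2.resize(im[80:320,400:500],None,fx=3,fy=2.4,interpolation=cv2.INTER_CUBIC))
E
```

```text
band [[499, 43], [478, 43], [442, 300], [455, 308]]
lip: yaw 0.06747879680605322 x@.118 0.5440476284233514 rms 0.00020571675661675335
band +y end [0.5425 0.2294 0.0565]
L [ 0.0201  0.042  -0.0254] [ 0.0201  0.0691 -0.0254] [ 0.0201  0.0118 -0.0255]
T [0.0201 0.0777 0.0272] [ 0.0201  0.0777 -0.0203] [0.0201 0.0777 0.0559]
(266, 98) [ 0.0201  0.0775 -0.0252]
(456, 98) [0.0201 0.0775 0.0641]
(432, 290) [ 0.0201 -0.0255  0.0639]
(273, 270) [ 0.0201 -0.0129 -0.0257]
```

View pics/w8c.png

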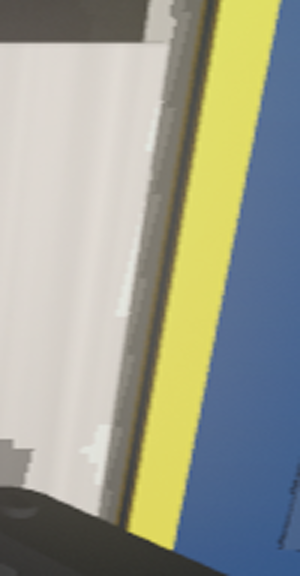

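```bash
sed -i 's/^CO=.*/CO=np.array([.5438,.1187,0]);CY=.068/' h.py
python3 - <<'E'
from h import *
rep(); plan(case(-.0895,.0022,.069),3.9,10)
E
```

```text
t 21.15 p [0.4493 0.1106 0.1281] x [ 0.0003 -0.0003 -1.    ] z [0.9976 0.0695 0.0003] yawz 3.98 F [-0.1714 -0.9825 -2.2447] op 0.1 q [ 0.0216 -0.0546  2.1804 -0.0004  1.0155 -0.0477]
n 10 row [0.24 0.02 0.02] 0.0 -> end [0.454  0.1159 0.0681] yaw 3.98
```

move_arm:
  commands: [0.24,0.02,0.02,0.02,0.24,0.02,0.02,0,0.24,0.02,0.02,0,0.24,0.02,0.02,0,0.24,0.02,0.02,0,0.24,0.02,0.02,0,0.24,0.02,0.02,0,0.24,0.02,0.02,0,0.24,0.02,0.02,0,0.2,0.02,0.02,0,0,0,0,0]

```text
time: 22.52
eef_pos: [0.454, 0.1153, 0.0686]
tcp_rot: [-0.023, 0.707, 0.023, 0.706]
contact_force: [0.5, -0.2, -0.9]
opening: 0.101
```

Run:
```python
from h import *
rep(); shot("wrist","w9.png");shot("scene","s9.png");im=cv2.imread("pics/s9.png"); cv2.imwrite("pics/s9c.png",cv2.resize(im[100:250,300:500],None,fx=4,fy=4,interpolation=cv2.INTER_CUBIC))
```

```text
t 22.52 p [0.454  0.1153 0.0686] x [-0.0011 -0.     -1.    ] z [ 0.9978  0.0659 -0.0011] yawz 3.78 F [ 0.5374 -0.2281 -0.9433] op 0.101 q [ 0.0315  0.0625  2.1942  0.      0.8859 -0.0345]
```

View pics/w9.png

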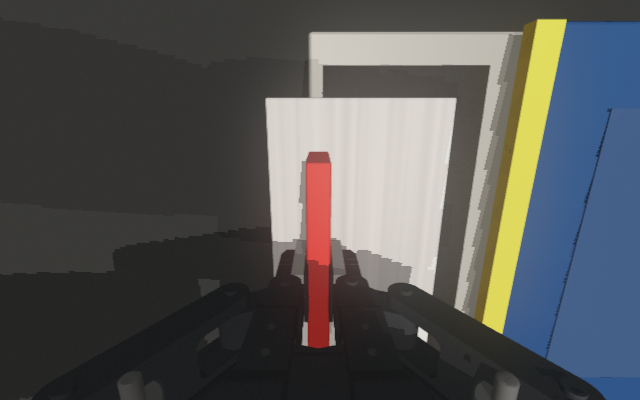

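View pics/s9c.png

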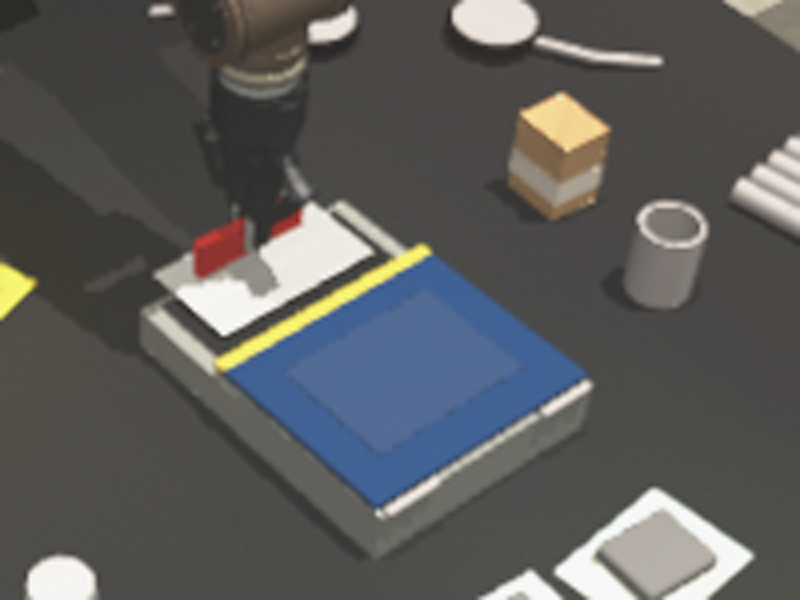

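The wrist view has the blade's free edge at column 456→432 and the bright lip top at 541→483. The scene view shows the lid shut and the strip over the mat in front of it. I'll measure the gap.

Run:
```python
from rel import *
im,C=load("w9.png"); d=np.load("pics/w9.png.npz"); h=cv2.cvtColor(im,cv2.COLOR_BGR2HSV)
for y in (60,150,250,310):
    print(y,[(x,h[y,x].tolist()) for x in range(478,570,4) if 20<h[y,x,0]<40 and h[y,x,1]>80][:4])
m=((h[...,0]>18)&(h[...,0]<45)&(h[...,1]>90)&(h[...,2]>185)).astype(np.uint8); m[:,:430]=0
E=np.array([onz(C,(np.where(m[y])[0][0],y+.5),.0565) for y in range(40,310) if m[y].any()])
k=np.polyfit(E[:,1],E[:,0],1); print("lip yaw",np.degrees(-np.arctan(k[0])),"x@.1187",np.polyval(k,.1187),"rms",(E[:,0]-np.polyval(k,E[:,1])).std())
ys=np.where(m[:,540:560].any(1))[0][0]; print("band top +y end",ys,onz(C,(552,ys),.0565))
# lip line bottom front: dark yellow edge at z .0485
m2=((h[...,0]>18)&(h[...,0]<45)&(h[...,1]>90)&(h[...,2]>60)).astype(np.uint8); m2[:,:470]=0
E2=np.array([onz(C,(np.where(m2[y])[0][0],y+.5),.0485) for y in range(60,300) if m2[y].any()])
k2=np.polyfit(E2[:,1],E2[:,0],1); print("bottom lip yaw",np.degrees(-np.arctan(k2[0])),"x@.1187",np.polyval(k2,.1187),"rms",(E2[:,0]-np.polyval(k2,E2[:,1])).std())
z=d["eef_pos"][2]-.0241+.004
A=onz(C,(456,98),z);B=onz(C,(434,275),z);L=onz(C,(266,98),z);print(A,B,L,"edge yaw",np.degrees(np.arctan2(-(A-B)[0],(A-B)[1])))
# ledge mat top edges
print("ledge +y edge",onz(C,(420,33),.04))
mid=A+(B-A)/np.linalg.norm(B-A)*.08; print("edge mid",mid)
```

```text
60 [(518, [23, 118, 110]), (522, [22, 154, 114]), (526, [22, 160, 113]), (530, [28, 154, 194])]
150 [(506, [23, 137, 108]), (510, [22, 144, 113]), (514, [28, 149, 212]), (518, [29, 147, 224])]
250 [(486, [22, 142, 117]), (490, [22, 142, 115]), (494, [22, 141, 114]), (498, [28, 148, 223])]
310 [(478, [22, 159, 111]), (482, [22, 157, 112]), (486, [28, 150, 223]), (490, [28, 150, 223])]
lip yaw 3.882667079584781 x@.1187 0.5446536953725074 rms 0.00013938099038107602
band top +y end 20 [0.5432 0.2293 0.0565]
bottom lip yaw 3.894211110171388 x@.1187 0.5443464475523814 rms 0.00015247230490900209
[0.5128 0.1968 0.0485] [0.5188 0.1036 0.0485] [0.4237 0.1909 0.0485] edge yaw 3.7144914353855065
ledge +y edge [0.4939 0.2249 0.04  ]
edge mid [0.518  0.117  0.0485]
```

The gap is 26.5 mm, and the strip is square and centred within about 0.5 mm. I'll touch down lightly on the ledge to calibrate the height.

move_arm:
  commands: [0.1,0,0,0,0.06,0,0,0,0.04,0,0,0,0,0,0,0]

```text
time: 23.12
eef_pos: [0.4544, 0.1152, 0.0641]
tcp_rot: [-0.023, 0.707, 0.023, 0.707]
contact_force: [0.2, -0.8, -2.7]
opening: 0.103
```

move_arm:
  commands: [0.04,0,0,0,0.03,0,0,0,0,0,0,0]

```text
time: 23.5
eef_pos: [0.4544, 0.1152, 0.0641]
tcp_rot: [-0.024, 0.707, 0.023, 0.706]
contact_force: [-7.1, -0.7, 10.0]
opening: 0.098
```

move_arm:
  commands: [-0.12,0,0,0,0,0,0,0]

```text
time: 23.75
eef_pos: [0.4545, 0.1152, 0.0654]
tcp_rot: [-0.023, 0.706, 0.023, 0.707]
contact_force: [-0.2, -0.0, -2.8]
opening: 0.102
```

Run:
```python
from h import *
rep()
```

```text
t 23.75 p [0.4545 0.1152 0.0654] x [ 0.0007  0.0001 -1.    ] z [0.9978 0.0658 0.0007] yawz 3.77 F [-0.1869 -0.0222 -2.8376] op 0.102 q [ 0.0314  0.0687  2.1951  0.0001  0.8771 -0.0345]
```

move_arm:
  commands: [0,0,0.2,-0.02,0,0,0.2,0,0,0,0.2,0,0,0,0.2,0,0,0,0.2,0,0,0,0.2,0,0,0,0.1,0,0,0,0,0]

```text
time: 24.75
eef_pos: [0.4869, 0.1174, 0.0653]
tcp_rot: [-0.024, 0.707, 0.024, 0.707]
contact_force: [1.1, -0.4, -2.0]
opening: 0.101
```

Run:
```python
from h import *
rep(); shot("wrist","w10.png")
```

```text
t 24.75 p [0.4869 0.1174 0.0653] x [-0.  0. -1.] z [ 0.9977  0.0676 -0.    ] yawz 3.88 F [ 1.0971 -0.4137 -1.9961] op 0.101 q [ 0.0338  0.1371  2.1195  0.      0.885  -0.0339]
```

View pics/w10.png

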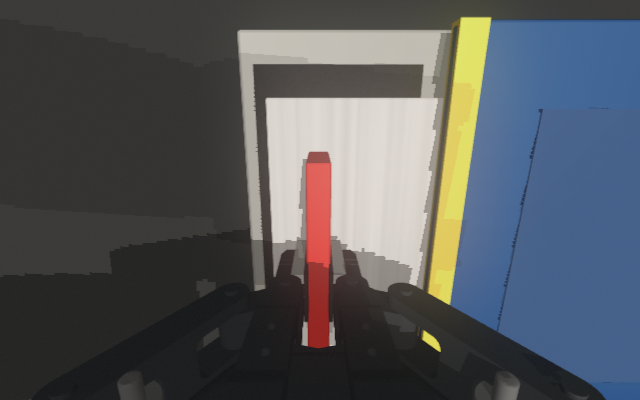

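The blade is now in the slot, its visible part ending at the lip (columns 437→420), with no resistance. About 13.5 mm remains.

move_arm:
  commands: [0,0,0.12,0,0,0,0.12,0,0,0,0.12,0,0,0,0.1,0,0,0,0.08,0,0,0,0,0,0,0,0,0]

```text
time: 25.68
eef_pos: [0.5001, 0.1183, 0.0653]
tcp_rot: [-0.024, 0.707, 0.024, 0.707]
contact_force: [-0.0, 0.3, -1.9]
opening: 0.098
```

```bash
cat > chk.py <<'E'
from rel import *
def chk(fn):
    rep(); im,C,d=shot("wrist",fn); h=cv2.cvtColor(im,cv2.COLOR_BGR2HSV); g=cv2.cvtColor(im,cv2.COLOR_BGR2GRAY).astype(float)
    z=d["eef_pos"][2]-.0241+.004
    # rear edge & far corner of blade
    L=[]
    for y in range(115,225):
        s=np.gradient(cv2.GaussianBlur(g[y:y+1],(5,1),0)[0])[258:285]; L.append(onz(C,(258+s.argmax()+.5,y+.5),z))
    L=np.array(L); k=np.polyfit(L[:,1],L[:,0],1)
    T=[]
    for x in range(340,400):
        s=np.gradient(cv2.GaussianBlur(g[:,x:x+1],(1,5),0)[:,0])[88:108]; T.append(onz(C,(x+.5,88+s.argmax()+.5),z))
    T=np.median(T,0)
    m=((h[...,0]>18)&(h[...,0]<45)&(h[...,1]>90)&(h[...,2]>150)).astype(np.uint8); m[:,:395]=0
    E=np.array([onz(C,(np.where(m[y])[0][-1]+1,y+.5),.0565) for y in range(40,290) if m[y].any()])
    kb=np.polyfit(E[:,1],E[:,0],1); 
    print("rear edge yaw",np.degrees(-np.arctan(k[0])),"band rear yaw",np.degrees(-np.arctan(kb[0])),"x@.1187",np.polyval(kb,.1187),"rms",(E[:,0]-np.polyval(kb,E[:,1])).std())
    E1=np.array([onz(C,(np.where(m[y])[0][0],y+.5),.0485) for y in range(40,250) if m[y].any()])
    kf=np.polyfit(E1[:,1],E1[:,0],1); print("band front(lower) yaw",np.degrees(-np.arctan(kf[0])),"x@.1187",np.polyval(kf,.1187),"rms",(E1[:,0]-np.polyval(kf,E1[:,1])).std())
    xr=np.polyval(k,.1187); print("rear edge x@.1187",xr,"=> free edge",xr+.09*np.cos(CY),"depth vs lip .5445:",(xr+.09*np.cos(CY)-.5445)*np.cos(CY),"T",T)
    ps=np.array([np.cos(CY),np.sin(CY)]); n=np.array([-ps[1],ps[0]]); print("strip y centre in case:",(T[:2]-[.5445,.1189])@n-.08)
E
python3 -c "
from chk import *
chk('w11.png')"
```

```text
t 25.68 p [0.5001 0.1183 0.0653] x [-0.0002 -0.     -1.    ] z [ 0.9977  0.0677 -0.0002] yawz 3.88 F [-0.0223  0.263  -1.9306] op 0.098 q [ 0.0347  0.1642  2.0883  0.      0.8892 -0.033 ]
rear edge yaw 3.9015314212719936 band rear yaw 3.909047164376783 x@.1187 0.556316001526565 rms 0.00013657345291280285
band front(lower) yaw 3.8433032186829696 x@.1187 0.5463486875305732 rms 0.0001407592558852466
rear edge x@.1187 0.47466085226626115 => free edge 0.5644528524340637 depth vs lip .5445: 0.019906739212306585 T [0.5184 0.1975 0.0452]
strip y centre in case: 0.00017655494571232333
```

View pics/w11.png

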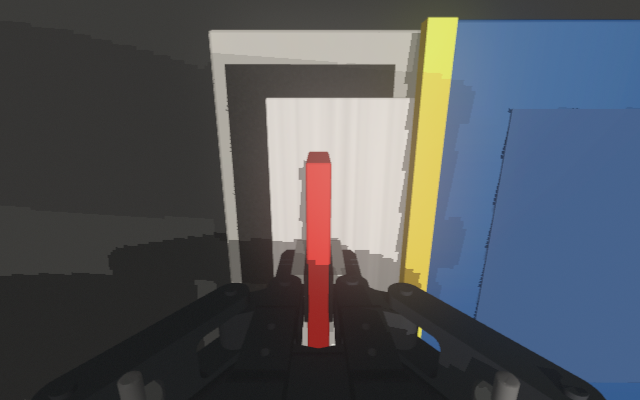

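Run:
```python
from h import *
im,C=load("w11.png"); g=cv2.cvtColor(im,cv2.COLOR_BGR2GRAY).astype(float); h=cv2.cvtColor(im,cv2.COLOR_BGR2HSV)
L=[]
for y in range(50,190):
    s=np.gradient(cv2.GaussianBlur(g[y:y+1],(5,1),0)[0])[205:232]; L.append(onz(C,(205+s.argmax()+.5,y+.5),.04))
L=np.array(L);k=np.polyfit(L[:,1],L[:,0],1);print("ledge front",np.degrees(-np.arctan(k[0])),np.polyval(k,.1187),(L[:,0]-np.polyval(k,L[:,1])).std(),"origin x",np.polyval(k,.1187)+.095/np.cos(.068))
for y in (60,150): print([(x,h[y,x].tolist()) for x in range(398,460,3)])
```

```text
ledge front 3.8545824616450495 0.4488815126279658 0.0001508584382715431 origin x 0.544101576598273
[(398, [22, 20, 196]), (401, [22, 20, 196]), (404, [23, 21, 196]), (407, [23, 23, 179]), (410, [24, 29, 139]), (413, [23, 31, 133]), (416, [23, 36, 121]), (419, [23, 136, 122]), (422, [23, 138, 122]), (425, [31, 130, 233]), (428, [31, 130, 232]), (431, [31, 131, 232]), (434, [31, 130, 231]), (437, [31, 131, 231]), (440, [31, 131, 231]), (443, [31, 131, 231]), (446, [31, 132, 230]), (449, [31, 133, 230]), (452, [31, 125, 221]), (455, [107, 95, 163]), (458, [107, 95, 163])]
[(398, [16, 15, 220]), (401, [15, 16, 221]), (404, [16, 16, 204]), (407, [17, 26, 158]), (410, [19, 66, 142]), (413, [20, 112, 128]), (416, [25, 139, 208]), (419, [26, 139, 228]), (422, [26, 140, 228]), (425, [26, 140, 228]), (428, [25, 140, 228]), (431, [25, 141, 228]), (434, [25, 142, 227]), (437, [26, 143, 227]), (440, [25, 144, 227]), (443, [103, 33, 139]), (446, [110, 79, 146]), (449, [110, 82, 146]), (452, [109, 86, 146]), (455, [109, 92, 158]), (458, [109, 94, 157])]
```

The ledge front gives an independent origin of x = 0.5441, so both estimates put the depth at about 20 mm. I'll press down now.

move_arm:
  commands: [0.04,0,0,0,0.03,0,0,0,0.03,0,0,0,0,0,0,0]

```text
time: 26.22
eef_pos: [0.5002, 0.1183, 0.0641]
tcp_rot: [-0.024, 0.707, 0.024, 0.706]
contact_force: [-5.3, -0.1, 7.4]
opening: 0.098
```

move_arm:
  commands: [0.02,0,-0.02,0,0.02,0,-0.01,0,0,0,0,0]

```text
time: 26.6
eef_pos: [0.5002, 0.1184, 0.0641]
tcp_rot: [-0.024, 0.707, 0.024, 0.707]
contact_force: [-5.7, -0.9, 10.7]
opening: 0.102
```

```bash
python3 -c "
from chk import *
chk('w12.png')"
```

```text
t 26.6 p [0.5002 0.1184 0.0641] x [ 0.0004 -0.0001 -1.    ] z [0.9977 0.0679 0.0004] yawz 3.89 F [-5.6791 -0.8515 10.7489] op 0.102 q [ 0.0349  0.1662  2.0887 -0.0002  0.8863 -0.0329]
rear edge yaw 3.936609380015323 band rear yaw 3.9031190269473903 x@.1187 0.5562924440808401 rms 0.00013515140804943397
band front(lower) yaw 3.8394284361292503 x@.1187 0.5463522415240357 rms 0.00013699961679207353
rear edge x@.1187 0.4747659441505578 => free edge 0.5645579443183604 depth vs lip .5445: 0.020011588217777678 T [0.5185 0.1975 0.044 ]
strip y centre in case: 0.00019819647057879586
```

move_arm:
  commands: [0.03,0,-0.02,0,0,0,0,0,0,0,0,0]

```text
time: 27.02
eef_pos: [0.5002, 0.1184, 0.0641]
tcp_rot: [-0.024, 0.706, 0.024, 0.707]
contact_force: [-5.2, -1.2, 14.0]
opening: 0.106
```

move_arm:
  commands: [0,0,0,0,0,0,0,0,0,0,0,0,0,0,0,0]

```text
time: 27.52
eef_pos: [0.5002, 0.1184, 0.0641]
tcp_rot: [-0.024, 0.706, 0.024, 0.707]
contact_force: [-5.7, -0.6, 13.6]
opening: 0.099
```

```bash
python3 -c "
from chk import *
chk('w13.png')
shot('scene','s13.png');shot('top','t13.png');rep()
im=cv2.imread('pics/s13.png'); cv2.imwrite('pics/s13c.png',cv2.resize(im[100:250,300:500],None,fx=4,fy=4,interpolation=cv2.INTER_CUBIC))
a=cv2.imread('pics/t0.png') if 0 else cv2.imread('pics/top0.png'); b=cv2.imread('pics/t13.png'); a0=cv2.imread('pics/scene0.png')
for n,(x0,y0,x1,y1) in dict(polish=(350,130,375,162),carton=(170,186,200,216),sleeve=(175,150,202,178)).items(): print(n,np.abs(a[y0:y1,x0:x1].astype(int)-b[y0:y1,x0:x1]).mean())
"
```

```text
t 27.52 p [0.5002 0.1184 0.0641] x [ 0.0013 -0.0001 -1.    ] z [0.9977 0.068  0.0013] yawz 3.9 F [-5.7116 -0.562  13.6101] op 0.099 q [ 0.0349  0.1659  2.0892 -0.0002  0.8853 -0.033 ]
rear edge yaw 3.909520949621452 band rear yaw 3.903641513067108 x@.1187 0.5563041285417774 rms 0.00013492114312359734
band front(lower) yaw 3.8475954279741598 x@.1187 0.5463831485727992 rms 0.00013718606109272856
rear edge x@.1187 0.47475569444899723 => free edge 0.5645476946167998 depth vs lip .5445: 0.020001362204397122 T [0.5186 0.1975 0.044 ]
strip y centre in case: 0.00020628884241694068
t 27.68 p [0.5002 0.1184 0.0641] x [ 0.0013 -0.0001 -1.    ] z [0.9977 0.0679 0.0012] yawz 3.89 F [-5.6648 -0.5287 13.3549] op 0.102 q [ 0.0348  0.1659  2.0892 -0.0002  0.8853 -0.033 ]
polish 0.7441666666666666
carton 0.7425925925925926
sleeve 0.7918871252204586
```

View pics/s13c.png

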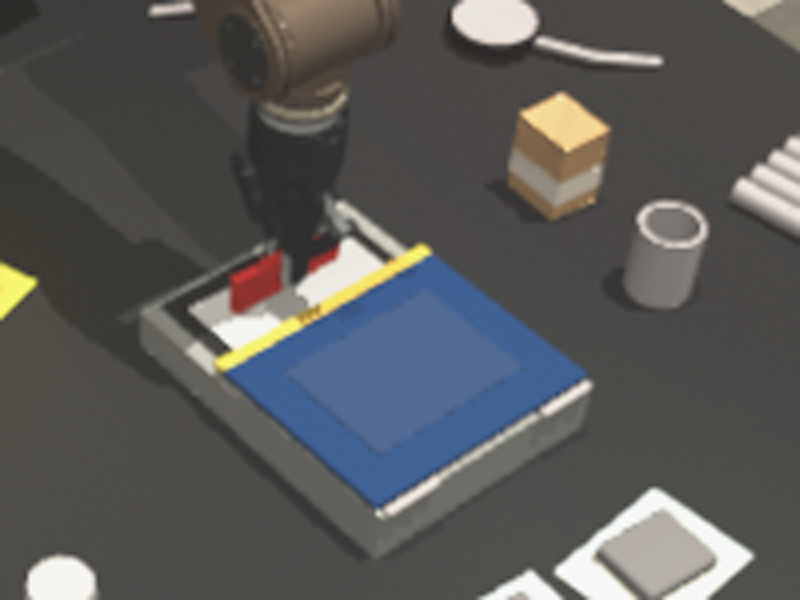

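The scene shows the lid shut, the strip tucked under the yellow lip, and the carton and sleeve unmoved. The ledge load is about 13.5 N of push plus 2.2 N of weight, so roughly 15 N. I'll hand in.

```bash
python3 -c "
from plant import ctrl
print(ctrl.sign_off())"
```

```text
the job is handed in; nothing more can be done
None
```

I lowered the lid to its hard stop, then picked up the strip by its red rail and tucked its free edge under the lid's front lip. I handed the job in at about 28 s, with the arm still gripping the strip and pressing it down.

Last checks:
- **Lid:** it reached its stop with the fingertips at 56.5 mm and is still level in the last pictures.
- **Tuck depth:** 20.0 mm measured from the lip edge, and 20.3 mm from the ledge front as an independent check.
- **Position:** the strip is centred along the lip to about 0.2 mm and square to it within about 0.1°.
- **Press:** the wrist read 13.4–14 N down, and the strip's own weight of about 2.2 N brings the ledge load to roughly 15.5–16 N. There is also a sideways force of about 5–6 N along x, but the strip did not shift.
- **Bystanders:** comparing the first and last top views shows no change around the carton, polish can or sleeve.

One reading disagreed: a lip line computed at the lower lip height gave x = 546 mm instead of 544 mm. I set it aside because that edge belongs to the upper face. The calibration itself is only good to about 2 mm.

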